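Find the rattling pommel tin and hold it out over the handle jig

TASK

Push the handle jig by its orange post along the rail until it is fully home against the black stop at the far end. Then lift the green tins off the plywood board one at a time, shake them lengthwise in the air above the board until you find the one with the loose brass pommel rattling in it, and set any that stays quiet back down flat on the board. Finish holding the rattling tin in the gripper: keep it still and level over the middle of the jig, its underside about 20 cm above the table, and do not put it down or let go; disturb nothing else on the bench.

Things in the scene. Friction and masses are not known exactly. Their poses are not given: they have to be found in the camera images.
- jig (a joint): travel (m) along its rail of the aluminium handle jig: 110 x 86 mm plate with an orange push post and a clamped wooden knife handle up to 69 mm above the table. Starts at 0 to 0.03; 0.12 is the station, hard against the black stop at the rail's far end. About 2.5 N friction, more when pushed fast; stays where left.
- jig_center (a point): centre of the jig plate's top face, 40 mm above the table; moves with the jig. Its x axis points along the rail away from the robot, towards the stop.
- jig_post (a point): middle of the near (robot-side) flat face of the orange push post; the post is 14 mm thick along the rail, 30 mm wide, its top 105 mm above the table and 20 mm above this point, its foot on the jig plate. Its x axis is the travel direction; push along it.
- rail_station (a point): fixed point where jig_center lies when the jig is at its station.
- board: fixed plywood board 170 x 340 x 12 mm (x, y, z) lying on the table, on which the tins stand side by side 105 mm apart along its y; origin: centre of its underside; top face 12 mm above the table.
- tin_left: one of three identical sealed rigid tins, 140 x 60 x 46 mm (its x, y, z), green with a bright steel lid and paper label; origin: centre of the underside. It stands on the board, its x along the board's x; the one at +y of the board. The tins weigh 0.36 to 0.5 kg with contents; the weight does not tell which one rattles.
- tin_mid: one of three identical sealed rigid tins, 140 x 60 x 46 mm (its x, y, z), green with a bright steel lid and paper label; origin: centre of the underside. It stands on the board, its x along the board's x; the middle one. Any one of the tins holds a loose 200 g brass ball, 36 mm across, it starts mid-tin, rolls 48 mm either way along x; the others a tight 200 g pack.
- tin_right: one of three identical sealed rigid tins, 140 x 60 x 46 mm (its x, y, z), green with a bright steel lid and paper label; origin: centre of the underside. It stands on the board, its x along the board's x; the one at -y of the board. Tipping the rattling tin 25 deg end to end, or shaking it 60 mm along x, runs the ball to the ends: knocks, and a shift of about 0.18 N m in wrist moment.
- glue_blue: loose white glue bottle with a blue cap, 44 mm diameter, 126 mm tall, upright; origin: centre of its foot. Bystander.
- glue_red: loose black glue bottle with a red cap, 44 mm diameter, 126 mm tall, upright; origin: centre of its foot. Bystander.
- offcut: loose pale wood offcut 120 x 35 x 22 mm lying on the table near the robot; origin: centre of its underside. Bystander.

How it is judged:
By the outcome, as a careful person would: the job done as asked, in the order asked, and still so for the second after the job is handed in, while the arm keeps its last pose, push and grip.
It also fails if it takes over 72 s, if anything falls off the work surface, if the arm or the gripper's body presses on something with over 40 N, if the wrist force passes 120 N, or if a joint passes its speed limit or range.

ROBOT

A 6-joint arm with a two-finger parallel gripper is mounted at the origin on the work surface. World frame = base frame: x ahead of the robot, y to its left, z up, the work surface at z = 0. Lengths are in m, angles in degrees, forces in N, time in s.
With the tool pointing down it reaches from about 0.375 to 0.9 m from the base axis. Payload 3.1 kg.
Tool frame: the origin (TCP) lies on the centre line of the jaws, within the pads' length; the fingertips stand 8 mm ahead of it and the grasp point (between the pads) lies 11 mm behind it; z points along the fingers, y is the line along which they close (so a half turn about z gives the same grasp; the last joint's range is limited). The gripper opens to 87 mm and grips with 3 to 60 N. Pads are 19 mm wide; open, the fingers measure 117 mm over their backs; the gripper's body (75 mm by 190 mm) begins 51 mm behind the grasp point.
Start: joints at [60.075, 30.224, 82.088, -0, 67.689, -10.227], TCP at [0.211, 0.588, 0.231] pointing down, gripper open.
Joint ranges: [-176.69, 176.69], [-43.24, 126.21], [12.49, 139.97], [-82, 262], [0, 151.66], [-163.58, 163.58]. Speed limits (degrees/s): [159.86, 159.86, 180, 180, 180, 180].

INTERFACE

Orientations are given as a 3x3 rotation matrix whose columns are the frame's x, y, z axes.
In Python, from rig import * gives the robot as it stands.
- The arm moves only by the tool step_arm, never from a script. Its argument "targets" is a list of rows, each a list of 5 numbers: the opening, from -1 (shut) to 1 (fully open), then the shift along the world's x, y, z normalised to -1 to 1, where 1 is 0.25 m, then the turn about the world's z normalised to -1 to 1, where 1 is 180 degrees. In form: [[fingers, x, y, z, turn], ...]. A call has 1 to 20 rows; each row is the pose to reach, as a shift and turn from the pose commanded when the call began, turning the shorter way round; what a row does not reach only later rows make up. A row lasts 1/10 s, in which the tool goes at most 50 mm and 8.59 degrees, less where a joint would pass 70% of its speed; a pose out of reach is approached as far as the arm can. A call with a number of a shift or a turn outside -1 to 1 is refused whole. A call with a gripper value outside its range is refused whole. The fingers move at their own pace and stop on an object; the grip force is fixed at half the most. Time passes only in rows, so rows that repeat a pose let the fingers close. It gives the time, the measured TCP pose, the force, the opening and the grip force at its end, in the units of the state.
- read_state(): the state, without advancing time (a new reading comes with each control period).
- capture(name): name is "scene" or "side" or "wrist"; returns a dict with "color" (420x560x3 uint8, red, green, blue), "mtx" (3x3 intrinsics, pixels), "pose" (4x4, takes a point from camera to world coordinates). Camera axes: x right, y down, z forward; pixel columns grow to the right and rows downward; lengths in m; the calibration is good to about 2 mm. A picture is of the moment at which its call begins. There is no depth.
- hand_in(): hands the job in; it is judged then, once.
The state is a dict: "time_s": time; "joint_positions": joint angles; "qvel": joint speeds; "tau": joint torques, N m; "position": TCP position; "tcp_rot": TCP orientation; "force": force on the tool from outside, world axes, zero at the start; "moment": the same for the moment, N m; "opening": opening from 0.0 (shut) to 1.0 (fully open); "grasp_force": force on a finger pad.
Only numpy, scipy, OpenCV 4.12 (cv2) and the standard library are available. Lean on these libraries where they do the work, as an engineer would, in place of code of your own. Each camera call takes 0.05 s, during which the arm holds its last target. There are 200 camera calls.

## Working session

There is one attempt and no reset: what is moved stays moved. The work goes in short steps, Python scripts to look and compute and a tool call to move; the robot and the scene stay as the last step left them, time stands still between calls to the robot, and variables do not carry over. Pictures are saved under pics/ and viewed, at most 10 in all, crops included, and the job is handed in when it is done.

Besides the shell and the picture viewer there is one more tool, called after "Emit:" as name(argument=value, ...) on one line, values as JSON. step_arm: Moves the arm, as the interface text tells. Scaled input: -1 to 1 covers 0.25 m each way for a shift and 180 degrees each way for a turn. Its arguments: {"type":"object","properties":{"targets":{"type":"array","items":{"type":"array","items":{"type":"number"}}}},"required":["targets"]}

```bash
mkdir -p pics; ls; python3 - <<'E'
from rig import *
import cv2,numpy as np
s=read_state();print(s)
for n in("scene","side"):
    c=capture(n);cv2.imwrite(f"pics/{n}0.png",c["color"][:,:,::-1]);np.savez(f"{n}0.npz",**c)
    print(n,c["mtx"],np.round(c["pose"],3))
E
```

```text
pics
{'time_s': 0.0, 'joint_positions': array([ 6.00737422e+01,  3.02779956e+01,  8.21571150e+01, -2.43264583e-03,
        6.76890954e+01, -1.02264763e+01]), 'qvel': array([-0.03091342,  0.10838546,  0.0049894 , -0.05721935,  0.0797279 ,
        0.11625229]), 'tau': array([-1.41882123e-03, -4.40051830e+01, -1.76586503e+01,  6.31136843e-02,
        5.82150940e-02, -1.58931866e-04]), 'position': array([0.21029035, 0.58779137, 0.22957798]), 'tcp_rot': array([[-9.41477096e-01,  3.37075333e-01, -1.04744158e-03],
       [ 3.37076783e-01,  9.41475246e-01, -1.89836045e-03],
       [ 3.46249834e-04, -2.14033113e-03, -9.99997650e-01]]), 'force': array([ 0.34522481, -0.32805395, -0.28993304]), 'moment': array([-0.02871765, -0.01352563, -0.00034765]), 'grasp_force': 0.0, 'opening': 0.999614477553904}
scene [[523.13711765   0.         273.65617243]
 [  0.         523.13711765 206.31541439]
 [  0.           0.           1.        ]] [[ 0.021  0.864 -0.503  0.995]
 [ 1.    -0.012  0.022  0.002]
 [ 0.013 -0.504 -0.864  0.838]
 [ 0.     0.     0.     1.   ]]
side [[421.51018833   0.         285.12366476]
 [  0.         421.51018833 202.485811  ]
 [  0.           0.           1.        ]] [[-0.997 -0.06   0.058  0.526]
 [-0.083  0.749 -0.657  0.528]
 [-0.004 -0.66  -0.752  0.666]
 [ 0.     0.     0.     1.   ]]
```

View pics/scene0.png

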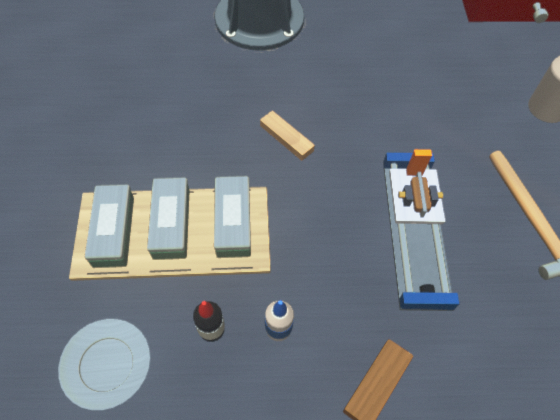

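View pics/side0.png

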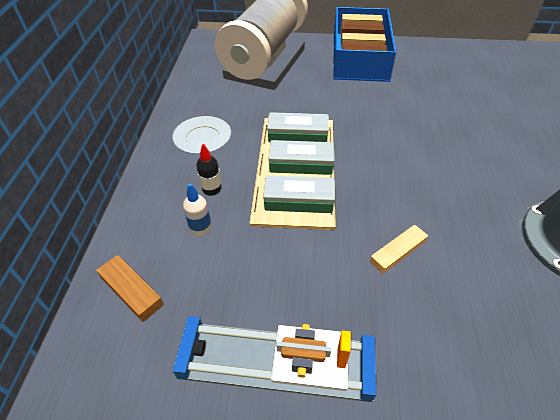

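The scene view shows the three tins at about (110,225), (168,217) and (232,215) on the board. The jig plate is at (417,195), the orange post top at (422,155), and the stop at (428,290). The side view shows the same layout with the post at (345,348).

```bash
cat > h.py <<'E'
import cv2,numpy as np
def ray(c,u,v,z):
    P=c["pose"];d=P[:3,:3]@np.linalg.inv(c["mtx"])@np.array([u,v,1.]);o=P[:3,3]
    return (o+d*(z-o[2])/d[2])
def rects(c,mask,z,amin,roi=None):
    m=mask.astype(np.uint8)
    if roi: k=np.zeros_like(m);x0,y0,x1,y1=roi;k[y0:y1,x0:x1]=1;m=m*k
    m=cv2.morphologyEx(m,cv2.MORPH_OPEN,np.ones((3,3)))
    for q in cv2.findContours(m,cv2.RETR_EXTERNAL,cv2.CHAIN_APPROX_NONE)[0]:
        if cv2.contourArea(q)<amin: continue
        w=np.array([ray(c,*p,z)[:2] for p in q[:,0]],np.float32)
        (x,y),s,a=cv2.minAreaRect(w)
        print(np.round(q[:,0].mean(0)),"ctr",round(x,4),round(y,4),"size",np.round(s,4),"ang",round(a,1))
E
python3 - <<'E'
from h import *
for n in("scene","side"):
    c=dict(np.load(n+"0.npz"));hsv=cv2.cvtColor(c["color"],cv2.COLOR_RGB2HSV);H,S,V=[hsv[...,i].astype(int) for i in range(3)]
    if n=="scene":
        for p in[(110,200),(168,190),(232,190),(232,210),(430,215),(422,153),(418,165),(150,240),(40,100),(235,250),(330,290)]:print(p,hsv[p[1],p[0]])
        R=dict(t=(70,170,260,270),j=(380,140,460,240),b=(60,170,290,290))
    else:
        for p in[(275,122),(300,188),(300,182),(285,365),(345,345),(348,335),(300,210)]:print(p,hsv[p[1],p[0]])
        R=dict(t=(255,105,345,220),j=(260,310,360,395),b=(240,100,345,235))
    print(n,"lids");rects(c,(V>110)&(((H>70)&(S<110))|(S<40)),.058,150,R['t'])
    print("label");rects(c,(V>200)&(S<30),.058,60,R['t'])
    print("plate");rects(c,(V>170)&(S<40),.04,150,R['j'])
    print("post any");rects(c,(S>170)&(H<25)&(V>150),.105,40,R['j'])
    print("post top");rects(c,(S>170)&(H<25)&(V>225),.105,20,R['j'])
    print("board");rects(c,(S>60)&(H>10)&(H<30)&(V>120),.012,500,R['b'])
    print("blue");rects(c,(S>180)&(H>100)&(H<125)&(V>90),.03,100)
    print("red");rects(c,(S>180)&((H>170)|(H<4))&(V>120),.12,20)
E
```

```text
(110, 200) [ 99  38 199]
(168, 190) [ 98  35 197]
(232, 190) [ 99  37 200]
(232, 210) [ 90  11 233]
(430, 215) [105  15 245]
(422, 153) [ 21 197 241]
(418, 165) [ 11 178 129]
(150, 240) [ 99  36 200]
(40, 100) [109  47 119]
(235, 250) [ 67  73 116]
(330, 290) [110  49 119]
scene lids
[153. 209.] ctr 0.5486 -0.1723 size [0.338  0.1724] ang 89.3
label
[107. 219.] ctr 0.5607 -0.2607 size [0.0613 0.031 ] ang 1.3
[167. 212.] ctr 0.5472 -0.1605 size [0.0612 0.031 ] ang 1.3
[231. 210.] ctr 0.5454 -0.0501 size [0.0612 0.0296] ang 1.6
plate
[432. 179.] ctr 0.4767 0.3113 size [0.0264 0.05  ] ang 87.7
[412. 201.] ctr 0.5074 0.2804 size [0.0866 0.1113] ang 88.3
post any
[423. 153.] ctr 0.4644 0.2808 size [0.0292 0.0128] ang 89.3
post top
[423. 152.] ctr 0.4633 0.2816 size [0.0275 0.0107] ang 89.3
board
[ 83. 225.] ctr 0.5461 -0.3177 size [0.1321 0.0196] ang 1.4
[183. 241.] ctr 0.5611 -0.1574 size [0.1715 0.3392] ang 1.4
blue
red
(275, 122) [ 99  17 237]
(300, 188) [  0   0 254]
(300, 182) [ 60   1 255]
(285, 365) [120   1 255]
(345, 345) [ 29 255 255]
(348, 335) [ 29 255 255]
(300, 210) [ 72 136
[... 199 characters left out ...]
.1
[298. 121.] ctr 0.5645 -0.2573 size [0.1359 0.0587] ang 1.3
plate
[308. 389.] ctr 0.511 0.329 size [0.011  0.1421] ang 88.0
[307. 357.] ctr 0.5149 0.2801 size [0.0854 0.153 ] ang 88.2
post any
[308. 355.] ctr 0.5162 0.3068 size [0.0043 0.0419] ang 88.6
[343. 359.] ctr 0.4686 0.3071 size [0.0239 0.0111] ang 76.4
post top
board
blue
[368. 365.] ctr 0.4233 0.2817 size [0.0888 0.0187] ang 87.9
[186. 344.] ctr 0.703 0.2727 size [0.0885 0.0195] ang 88.1
[191. 193.] ctr 0.7678 -0.0387 size [0.0194 0.0448] ang 22.7
[363.  65.] ctr 0.3928 -0.562 size [0.1751 0.1587] ang 0.4
[364.  12.] ctr 0.3912 -0.8812 size [0.081  0.1525] ang 85.9
red
[204. 153.] ctr 0.7332 -0.0652 size [0.0177 0.0459] ang 19.8
```

Emit:
step_arm(targets=[[-1,0.836,-1,0,0.1],[-1,0.836,-1,0,0.1],[-1,0.836,-1,0,0.1],[-1,0.836,-1,0,0.1],[-1,0.836,-1,0,0.1],[-1,0.836,-1,0,0.1],[-1,0.836,-1,0,0.1],[-1,0.836,-1,0,0.1],[-1,0.836,-1,0,0.1]])

```text
time_s: 1.0
position: [0.4196, 0.3379, 0.2302]
tcp_rot: [[-0.999, 0.032, -0.001], [0.032, 0.999, 0.0], [0.001, -0.0, -1.0]]
force: [0.5, -0.3, -1.2]
opening: 0.262
grasp_force: 0.0
```

Emit:
step_arm(targets=[[-1,0,-0.22,0,0],[-1,0,-0.22,0,0],[-1,0,-0.22,-0.3,0],[-1,0,-0.22,-0.5,0],[-1,0,-0.22,-0.604,0],[-1,0,-0.22,-0.604,0],[-1,0,-0.22,-0.604,0]])

```text
time_s: 1.7
position: [0.4185, 0.2843, 0.079]
tcp_rot: [[-1.0, 0.028, -0.003], [0.028, 1.0, -0.001], [0.003, -0.001, -1.0]]
force: [1.0, -0.1, -0.3]
opening: 0.0
grasp_force: 0.0
```

Emit:
step_arm(targets=[[-1,0.04,-0.001,0,0],[-1,0.08,-0.003,0,0],[-1,0.104,-0.003,0,0],[-1,0.128,-0.004,0,0],[-1,0.152,-0.005,0,0],[-1,0.176,-0.006,0,0],[-1,0.2,-0.006,0,0],[-1,0.224,-0.007,0,0],[-1,0.248,-0.008,0,0],[-1,0.272,-0.009,0,0],[-1,0.296,-0.009,0,0],[-1,0.32,-0.01,0,0],[-1,0.344,-0.011,0,0],[-1,0.368,-0.012,0,0],[-1,0.392,-0.012,0,0],[-1,0.416,-0.013,0,0],[-1,0.44,-0.014,0,0]])

```text
time_s: 3.4
position: [0.5299, 0.2797, 0.0793]
tcp_rot: [[-1.0, 0.03, -0.001], [0.03, 1.0, -0.0], [0.001, -0.0, -1.0]]
force: [-3.4, -2.7, 0.3]
opening: 0.004
grasp_force: 1.6
```

Emit:
step_arm(targets=[[-1,0.012,0,0,0],[-1,0.024,-0.001,0,0],[-1,0.036,-0.001,0,0],[-1,0.044,-0.001,0,0]])

```text
time_s: 3.8
position: [0.5408, 0.2796, 0.0795]
tcp_rot: [[-1.0, 0.03, -0.0], [0.03, 1.0, -0.0], [0.0, -0.0, -1.0]]
force: [-3.9, -2.3, -0.3]
opening: 0.004
grasp_force: 1.4
```

```bash
python3 - <<'E'
from rig import *
from h import *
c=capture("scene");cv2.imwrite("pics/p1.png",cv2.resize(c["color"][130:320,360:480,::-1],None,fx=3,fy=3))
E
```

```text
(no output)
```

View pics/p1.png

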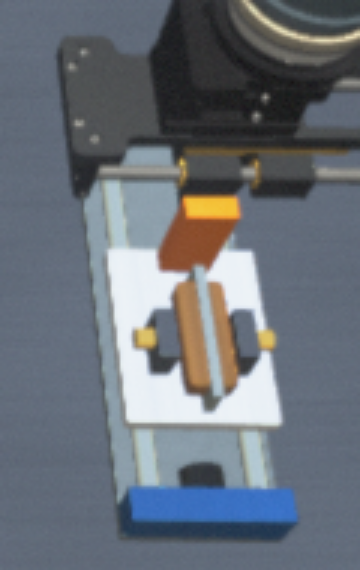

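The crop shows the jig plate's far edge about 14 px (some 18 mm) short of the black stop; the post is upright against the fingers.

Emit:
step_arm(targets=[[-1,0.012,0,0,0],[-1,0.024,-0.001,0,0],[-1,0.036,-0.001,0,0],[-1,0.048,-0.002,0,0]])

```text
time_s: 4.25
position: [0.5529, 0.2793, 0.0795]
tcp_rot: [[-1.0, 0.03, 0.0], [0.03, 1.0, 0.0], [0.0, 0.0, -1.0]]
force: [-2.5, -0.5, -0.8]
opening: 0.008
grasp_force: 1.4
```

Emit:
step_arm(targets=[[-1,0.008,0,0,0],[-1,0.016,-0.001,0,0],[-1,0.024,-0.001,0,0]])

```text
time_s: 4.55
position: [0.5588, 0.2792, 0.0795]
tcp_rot: [[-1.0, 0.03, 0.0], [0.03, 1.0, 0.0], [-0.0, 0.0, -1.0]]
force: [-3.3, -0.8, -0.9]
opening: 0.007
grasp_force: 1.4
```

Emit:
step_arm(targets=[[-1,0.008,0,0,0],[-1,0.016,-0.001,0,0]])

```text
time_s: 4.75
position: [0.5603, 0.279, 0.0795]
tcp_rot: [[-1.0, 0.03, -0.005], [0.03, 1.0, 0.0], [0.005, 0.0, -1.0]]
force: [-9.6, 2.3, 5.3]
opening: 0.007
grasp_force: 5.1
```

Emit:
step_arm(targets=[[-1,0.006,0,0,0],[-1,0.012,-0.001,0,0]])

```text
time_s: 4.95
position: [0.5602, 0.279, 0.0795]
tcp_rot: [[-0.999, 0.03, -0.012], [0.03, 1.0, -0.0], [0.011, -0.001, -1.0]]
force: [-14.5, 2.2, 9.4]
opening: 0.004
grasp_force: 7.4
```

Emit:
step_arm(targets=[[-1,-0.12,0.004,0,0],[-1,-0.12,0.004,0.3,0],[-1,-0.12,0.004,0.6,0],[-1,-0.12,0.004,0.6,0],[1,-0.07,-1,0.6,0.017],[1,-0.07,-1,0.6,0.017],[1,-0.07,-1,0.6,0.017],[1,-0.07,-1,0.6,0.017],[1,-0.07,-1,0.6,0.017],[1,-0.07,-1,0.6,0.017]])

```text
time_s: 5.95
position: [0.5513, 0.022, 0.2309]
tcp_rot: [[-1.0, -0.017, 0.007], [-0.017, 1.0, -0.004], [-0.007, -0.004, -1.0]]
force: [0.1, 0.4, 0.0]
opening: 0.465
grasp_force: 0.0
```

```bash
python3 - <<'E'
from rig import *
from h import *
c=capture("scene");s=c["color"]
hsv=cv2.cvtColor(s,cv2.COLOR_RGB2HSV);H,S,V=[hsv[...,i].astype(int) for i in range(3)]
rects(c,(V>170)&(S<40),.04,150,(380,140,470,300)); rects(c,(S>170)&(H<25)&(V>150),.105,20,(380,140,470,300))
w=capture("wrist");a=np.hstack([cv2.resize(s[130:320,360:480],(265,420)),w["color"][:, :520]])
cv2.imwrite("pics/p2.png",a[:,:,::-1])
print(read_state()["position"])
rects(w,(w["color"].min(2)>215),.058,100)
E
```

```text
[440. 236.] ctr 0.5922 0.3038 size [0.0345 0.0537] ang 87.7
[420. 257.] ctr 0.6161 0.2768 size [0.0868 0.1208] ang 87.9
[432. 210.] ctr 0.5772 0.2773 size [0.0292 0.0131] ang 89.2
[0.5498741  0.02673727 0.23041934]
[513. 234.] ctr 0.5893 0.2469 size [0.0484 0.0529] ang 87.9
[199. 190.] ctr 0.5482 -0.0513 size [0.0593 0.0295] ang 1.3
[ 79. 190.] ctr 0.5493 -0.1616 size [0.0591 0.0295] ang 1.1
```

View pics/p2.png

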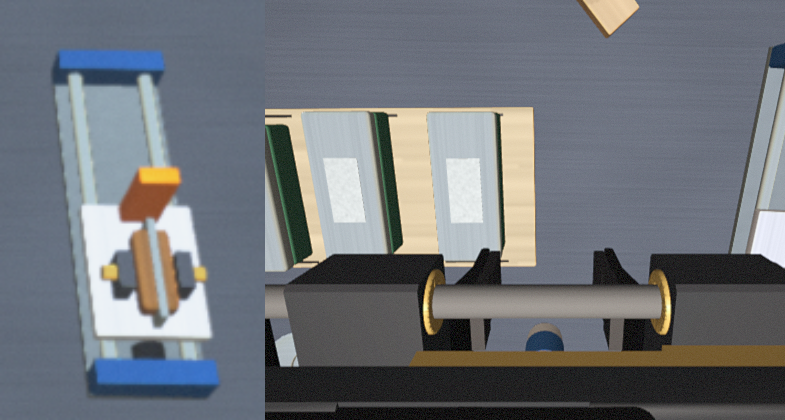

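The left crop shows the jig plate against the black stop, its far edge now over the bumper, with post travel 0.113 m. The wrist view shows the tin labels at (199,190) and (79,190) in camera pixels, confirming the tin positions.

Emit:
step_arm(targets=[[1,0,-0.316,0,0],[1,0,-0.316,0,0],[1,0,-0.316,0,0],[1,0,-0.316,-0.2,0],[1,0,-0.316,-0.4,0],[1,0,-0.316,-0.55,0],[1,0,-0.316,-0.65,0],[1,0,-0.316,-0.75,0],[1,0,-0.316,-0.808,0],[1,0,-0.316,-0.808,0],[1,0,-0.316,-0.808,0],[-1,0,-0.316,-0.808,0],[-1,0,-0.316,-0.808,0],[-1,0,-0.316,-0.808,0],[-1,0,-0.316,-0.808,0],[-1,0,-0.316,-0.808,0]])

```text
time_s: 7.65
position: [0.5484, -0.0508, 0.0281]
tcp_rot: [[-1.0, -0.024, 0.001], [-0.024, 1.0, -0.0], [-0.001, -0.0, -1.0]]
force: [-0.1, -0.4, 2.4]
opening: 0.688
grasp_force: 30.0
```

Emit:
step_arm(targets=[[-1,0,0,0.08,0],[-1,0,0,0.24,0],[-1,0,0,0.4,0],[-1,0,0,0.48,0],[-1,0,0,0.48,0],[-1,0,0,0.48,0],[-1,0,0,0.48,0]])

```text
time_s: 8.35
position: [0.5464, -0.0501, 0.1456]
tcp_rot: [[-1.0, -0.024, -0.004], [-0.024, 1.0, 0.001], [0.004, 0.001, -1.0]]
force: [-1.1, -0.7, -3.0]
opening: 0.687
grasp_force: 30.0
```

```bash
cat > m.py <<'E'
from rig import *
import numpy as np
s=read_state();print(s["time_s"],np.round(s["position"],4),"F",np.round(s["force"],2),"M",np.round(s["moment"],3),"Q",np.round(s["tau"],2),round(s["opening"],3),s["grasp_force"])
E
python3 m.py
```

```text
8.35 [ 0.5464 -0.0501  0.1456] F [-1.12 -0.65 -2.96] M [-0.022  0.001 -0.023] Q [ 1.000e-02 -4.295e+01 -1.422e+01 -5.000e-02  4.000e-02 -0.000e+00] 0.687 29.99950689263642
```

Emit:
step_arm(targets=[[-1,0.16,0,0,0],[-1,0.24,0,0,0],[-1,0.08,0,0,0],[-1,0,0,0,0],[-1,0.16,0,0,0],[-1,0.24,0,0,0]])

```text
time_s: 8.95
position: [0.6067, -0.05, 0.1444]
tcp_rot: [[-1.0, -0.023, -0.004], [-0.023, 1.0, 0.001], [0.004, 0.002, -1.0]]
force: [2.3, -1.4, -3.4]
opening: 0.687
grasp_force: 30.0
```

```bash
python3 m.py
```

```text
8.95 [ 0.6067 -0.05    0.1444] F [ 2.32 -1.36 -3.36] M [-0.064 -0.234  0.051] Q [ 8.300e-01 -4.593e+01 -1.031e+01  5.000e-02  7.500e-01 -2.000e-02] 0.687 29.999307417310774
```

Emit:
step_arm(targets=[[-1,0,0,0,0],[-1,0,0,0,0]])

```text
time_s: 9.15
position: [0.6068, -0.0502, 0.1453]
tcp_rot: [[-1.0, -0.024, -0.005], [-0.024, 1.0, 0.001], [0.005, 0.001, -1.0]]
force: [-0.9, -0.0, -4.4]
opening: 0.687
grasp_force: 30.0
```

```bash
python3 m.py
```

```text
9.15 [ 0.6068 -0.0502  0.1453] F [-0.86 -0.03 -4.44] M [0.053 0.066 0.017] Q [-8.000e-02 -4.711e+01 -1.650e+01 -4.000e-02 -1.100e-01 -0.000e+00] 0.687 29.999587652273476
```

Emit:
step_arm(targets=[[-1,0,0,0,0],[-1,0,0,0,0],[-1,0,0,0,0]])

```text
time_s: 9.45
position: [0.6074, -0.0505, 0.1473]
tcp_rot: [[-1.0, -0.024, -0.001], [-0.024, 1.0, 0.0], [0.001, 0.0, -1.0]]
force: [-0.4, -0.6, -3.6]
opening: 0.683
grasp_force: 30.0
```

```bash
python3 m.py
```

```text
9.45 [ 0.6074 -0.0505  0.1473] F [-0.4  -0.57 -3.62] M [-0.054  0.03   0.005] Q [ 1.000e-02 -4.661e+01 -1.552e+01 -5.000e-02  8.000e-02  0.000e+00] 0.683 29.999536047689617
```

Emit:
step_arm(targets=[[-1,-0.2,0,0,0],[-1,-0.24,0,0,0],[-1,-0.24,0,0,0],[-1,-0.24,0,0,0],[-1,-0.24,0,0,0]])

```text
time_s: 9.95
position: [0.5498, -0.0511, 0.1482]
tcp_rot: [[-1.0, -0.024, 0.003], [-0.024, 1.0, -0.001], [-0.003, -0.001, -1.0]]
force: [-1.3, 0.2, -4.6]
opening: 0.684
grasp_force: 30.0
```

```bash
python3 m.py
```

```text
9.95 [ 0.5498 -0.0511  0.1482] F [-1.31  0.21 -4.59] M [ 0.027 -0.025 -0.   ] Q [ 2.000e-02 -4.227e+01 -1.368e+01 -5.000e-02  9.000e-02  0.000e+00] 0.684 29.99947096221149
```

Emit:
step_arm(targets=[[-1,0,0,0,0],[-1,0,0,0,0],[-1,0,0,0,0]])

```text
time_s: 10.25
position: [0.5485, -0.0506, 0.1475]
tcp_rot: [[-1.0, -0.024, 0.0], [-0.024, 1.0, -0.0], [-0.0, -0.0, -1.0]]
force: [-0.4, -0.8, -5.0]
opening: 0.684
grasp_force: 30.0
```

```bash
python3 m.py
```

```text
10.25 [ 0.5485 -0.0506  0.1475] F [-0.37 -0.85 -4.98] M [0.059 0.024 0.026] Q [-1.000e-02 -4.220e+01 -1.405e+01 -5.000e-02  5.000e-02  0.000e+00] 0.684 29.999533616937697
```

Emit:
step_arm(targets=[[-1,0.2,0,0,0],[-1,0.24,0,0,0],[-1,0.24,0,0,0],[-1,0.24,0,0,0],[-1,0.24,0,0,0]])

```text
time_s: 10.75
position: [0.6066, -0.0503, 0.1471]
tcp_rot: [[-1.0, -0.024, -0.002], [-0.024, 1.0, 0.001], [0.002, 0.001, -1.0]]
force: [-0.2, 0.5, -3.5]
opening: 0.69
grasp_force: 30.0
```

```bash
python3 m.py
```

```text
10.75 [ 0.6066 -0.0503  0.1471] F [-0.22  0.47 -3.46] M [0.004 0.053 0.038] Q [-0.000e+00 -4.671e+01 -1.587e+01 -5.000e-02  4.000e-02 -0.000e+00] 0.69 29.999438622035086
```

Emit:
step_arm(targets=[[-1,0,0,0,0],[-1,0,0,0,0],[-1,0,0,0,0]])

```text
time_s: 11.05
position: [0.6078, -0.0506, 0.1477]
tcp_rot: [[-1.0, -0.024, -0.0], [-0.024, 1.0, 0.0], [0.0, 0.0, -1.0]]
force: [-0.7, -0.2, -5.1]
opening: 0.684
grasp_force: 30.0
```

```bash
python3 m.py
```

```text
11.05 [ 0.6078 -0.0506  0.1477] F [-0.75 -0.18 -5.07] M [0.024 0.012 0.054] Q [ 1.000e-02 -4.680e+01 -1.558e+01 -5.000e-02  7.000e-02 -0.000e+00] 0.684 29.999605142511427
```

Left tin is quiet. Set it back, then take the middle one.

Emit:
step_arm(targets=[[-1,-0.14,0,0,0],[-1,-0.24,0,0,0],[-1,-0.24,0,-0.1,0],[-1,-0.24,0,-0.25,0],[-1,-0.24,0,-0.36,0],[-1,-0.24,0,-0.42,0],[-1,-0.24,0,-0.45,0],[-1,-0.24,0,-0.47,0],[-1,-0.24,0,-0.48,0],[-1,-0.24,0,-0.48,0],[-1,-0.24,0,-0.48,0],[1,-0.24,0,-0.48,0],[1,-0.24,0,-0.48,0],[1,-0.24,0,-0.48,0],[1,-0.24,0,-0.48,0]])

```text
time_s: 12.55
position: [0.5484, -0.0507, 0.0279]
tcp_rot: [[-1.0, -0.024, 0.001], [-0.024, 1.0, -0.0], [-0.001, -0.0, -1.0]]
force: [0.2, -0.2, 0.3]
opening: 0.952
grasp_force: 0.0
```

Emit:
step_arm(targets=[[1,0,0,0.1,0],[1,0,0,0.25,0],[1,0,0,0.4,0],[1,0.003,-0.2,0.4,0],[1,0.003,-0.4,0.4,0],[1,0.003,-0.438,0.4,0],[1,0.003,-0.438,0.4,0],[1,0.003,-0.438,0.4,0]])

```text
time_s: 13.35
position: [0.5481, -0.1591, 0.1271]
tcp_rot: [[-1.0, -0.023, -0.002], [-0.023, 1.0, 0.001], [0.002, 0.001, -1.0]]
force: [-0.7, -0.8, -0.8]
opening: 1.001
grasp_force: 0.0
```

```bash
python3 - <<'E'
from rig import *
from h import *
for n in ("scene","side","wrist"):
    c=capture(n); print(n); rects(c,(c["color"].min(2)>(205 if n!="side" else 200)),.058,60,(70,170,260,270) if n=="scene" else (255,105,345,220) if n=="side" else None)
    if n=="side": cv2.imwrite("pics/p3.png",c["color"][:,:,::-1])
E
```

```text
scene
[107. 219.] ctr 0.5609 -0.2612 size [0.0588 0.0303] ang 0.8
[167. 211.] ctr 0.5467 -0.1605 size [0.0598 0.0307] ang 0.6
[232. 210.] ctr 0.5462 -0.0505 size [0.06   0.0296] ang 0.6
side
[299. 187.] ctr 0.5484 -0.0495 size [0.0644 0.1389] ang 89.8
[302. 150.] ctr 0.5503 -0.1565 size [0.1374 0.0586] ang 2.1
[275. 121.] ctr 0.6178 -0.2542 size [0.0299 0.056 ] ang 5.1
wrist
```

View pics/p3.png

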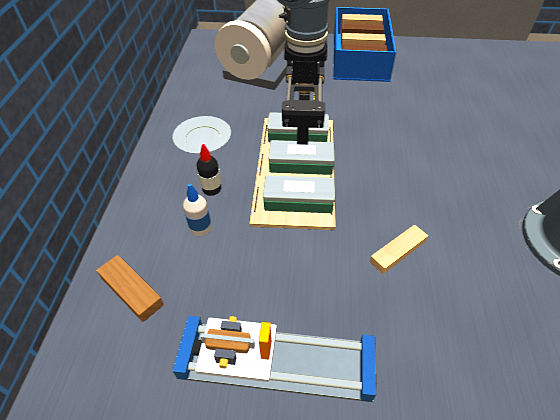

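The side view shows the left tin back flat at (299,190), the jig at the stop end (235,350), and the gripper above the middle tin at (303,135). Now I grasp and shake the middle tin.

Emit:
step_arm(targets=[[1,0,0,-0.15,0],[1,0,0,-0.28,0],[1,0,0,-0.36,0],[1,0,0,-0.4,0],[1,0,0,-0.4,0],[-1,0,0,-0.4,0],[-1,0,0,-0.4,0],[-1,0,0,-0.4,0],[-1,0,0,-0.4,0],[-1,0,0,-0.4,0],[-1,0,0,-0.32,0],[-1,0,0,-0.16,0],[-1,0,0,0,0],[-1,0,0,0.08,0],[-1,0,0,0.08,0],[-1,0,0,0.08,0],[-1,0,0,0.08,0]])

```text
time_s: 15.2
position: [0.5472, -0.1592, 0.1454]
tcp_rot: [[-1.0, -0.024, -0.004], [-0.024, 1.0, 0.002], [0.004, 0.002, -1.0]]
force: [-0.3, -0.0, -4.4]
opening: 0.687
grasp_force: 30.1
```

```bash
python3 m.py
```

```text
15.2 [ 0.5472 -0.1592  0.1454] F [-0.26 -0.   -4.41] M [ 0.021 -0.036  0.008] Q [ 1.000e-02 -4.517e+01 -1.507e+01 -5.000e-02  2.000e-02 -0.000e+00] 0.687 30.087353812996298
```

Emit:
step_arm(targets=[[-1,0.2,0,0,0],[-1,0.24,0,0,0],[-1,0.04,0,0,0],[-1,0,0,0,0],[-1,0.2,0,0,0],[-1,0.24,0,0,0],[-1,0.24,0,0,0],[-1,0.24,0,0,0],[-1,0.24,0,0,0]])

```text
time_s: 16.1
position: [0.6071, -0.1595, 0.146]
tcp_rot: [[-1.0, -0.024, -0.004], [-0.024, 1.0, 0.002], [0.004, 0.002, -1.0]]
force: [0.5, 0.8, -4.3]
opening: 0.687
grasp_force: 30.1
```

```bash
python3 m.py
```

```text
16.1 [ 0.6071 -0.1595  0.146 ] F [ 0.48  0.76 -4.32] M [-0.022  0.025 -0.037] Q [ 6.000e-02 -4.874e+01 -1.650e+01 -5.000e-02  4.000e-02 -0.000e+00] 0.687 30.08756656665355
```

Emit:
step_arm(targets=[[-1,0,0,0,0],[-1,0,0,0,0],[-1,0,0,0,0]])

```text
time_s: 16.4
position: [0.6086, -0.1601, 0.1477]
tcp_rot: [[-1.0, -0.023, -0.0], [-0.023, 1.0, 0.0], [0.0, 0.0, -1.0]]
force: [0.9, 0.6, -4.8]
opening: 0.687
grasp_force: 30.1
```

```bash
python3 m.py
```

```text
16.4 [ 0.6086 -0.1601  0.1477] F [ 0.85  0.6  -4.84] M [-0.024  0.018 -0.006] Q [ -0.   -48.77 -16.32  -0.06   0.06  -0.  ] 0.687 30.087672716472298
```

Emit:
step_arm(targets=[[-1,-0.2,0,0,0],[-1,-0.24,0,0,0],[-1,-0.24,0,0,0],[-1,-0.24,0,0,0],[-1,-0.24,0,0,0]])

```text
time_s: 16.9
position: [0.5505, -0.1608, 0.1482]
tcp_rot: [[-1.0, -0.024, 0.003], [-0.024, 1.0, -0.001], [-0.003, -0.001, -1.0]]
force: [-0.5, 0.7, -4.2]
opening: 0.689
grasp_force: 30.1
```

```bash
python3 m.py
```

```text
16.9 [ 0.5505 -0.1608  0.1482] F [-0.47  0.66 -4.22] M [ 0.045 -0.007 -0.044] Q [ -0.06 -44.42 -14.51  -0.06   0.08   0.  ] 0.689 30.087545081041753
```

Emit:
step_arm(targets=[[-1,0,0,0,0],[-1,0,0,0,0],[-1,0,0,0,0]])

```text
time_s: 17.2
position: [0.5492, -0.1601, 0.1475]
tcp_rot: [[-1.0, -0.024, 0.0], [-0.024, 1.0, -0.0], [-0.0, -0.0, -1.0]]
force: [0.2, 0.3, -5.0]
opening: 0.686
grasp_force: 30.1
```

```bash
python3 m.py
```

```text
17.2 [ 0.5492 -0.1601  0.1475] F [ 0.21  0.26 -4.97] M [0.038 0.03  0.048] Q [-1.000e-02 -4.436e+01 -1.487e+01 -6.000e-02  4.000e-02  0.000e+00] 0.686 30.087320446036756
```

Middle tin is quiet as well. Put it back and take the right one.

Emit:
step_arm(targets=[[-1,0,0,-0.1,0],[-1,0,0,-0.25,0],[-1,0,0,-0.36,0],[-1,0,0,-0.42,0],[-1,0,0,-0.45,0],[-1,0,0,-0.47,0],[-1,0,0,-0.48,0],[-1,0,0,-0.48,0],[-1,0,0,-0.48,0],[1,0,0,-0.48,0],[1,0,0,-0.48,0],[1,0,0,-0.48,0],[1,0,0,-0.48,0]])

```text
time_s: 18.5
position: [0.5492, -0.1603, 0.028]
tcp_rot: [[-1.0, -0.024, 0.001], [-0.024, 1.0, -0.0], [-0.001, -0.001, -1.0]]
force: [0.6, -0.3, 0.5]
opening: 0.953
grasp_force: 0.0
```

Emit:
step_arm(targets=[[1,0,0,0.1,0],[1,0,0,0.25,0],[1,0,0,0.4,0],[1,0.055,-0.2,0.4,0],[1,0.055,-0.4,0.4,0],[1,0.055,-0.4,0.4,0],[1,0.055,-0.4,0.4,0],[1,0.055,-0.4,0.25,0],[1,0.055,-0.4,0.12,0],[1,0.055,-0.4,0.04,0],[1,0.055,-0.4,0,0],[1,0.055,-0.4,0,0],[-1,0.055,-0.4,0,0],[-1,0.055,-0.4,0,0],[-1,0.055,-0.4,0,0],[-1,0.055,-0.4,0,0],[-1,0.055,-0.4,0,0]])

```text
time_s: 20.2
position: [0.5631, -0.2607, 0.0285]
tcp_rot: [[-1.0, -0.024, 0.001], [-0.024, 1.0, -0.001], [-0.001, -0.001, -1.0]]
force: [-0.5, 0.0, 3.7]
opening: 0.687
grasp_force: 30.0
```

Emit:
step_arm(targets=[[-1,0,0,0.08,0],[-1,0,0,0.24,0],[-1,0,0,0.4,0],[-1,0,0,0.48,0],[-1,0,0,0.48,0],[-1,0,0,0.48,0],[-1,0,0,0.48,0]])

```text
time_s: 20.9
position: [0.561, -0.259, 0.1452]
tcp_rot: [[-1.0, -0.024, -0.004], [-0.024, 1.0, 0.003], [0.004, 0.003, -1.0]]
force: [-0.3, 0.4, -4.2]
opening: 0.684
grasp_force: 30.0
```

```bash
python3 m.py
```

```text
20.9 [ 0.561  -0.259   0.1452] F [-0.28  0.43 -4.16] M [-0.007  0.039  0.027] Q [ 1.000e-02 -4.853e+01 -1.621e+01 -6.000e-02  1.000e-02 -0.000e+00] 0.684 30.00743946642615
```

Emit:
step_arm(targets=[[-1,0.2,0,0,0],[-1,0.24,0,0,0],[-1,0.04,0,0,0],[-1,0,0,0,0],[-1,0.2,0,0,0],[-1,0.24,0,0,0],[-1,0.24,0,0,0],[-1,0.24,0,0,0],[-1,0.24,0,0,0]])

```text
time_s: 21.8
position: [0.6213, -0.2597, 0.1466]
tcp_rot: [[-1.0, -0.024, -0.003], [-0.024, 1.0, 0.001], [0.003, 0.001, -1.0]]
force: [1.0, 0.5, -3.8]
opening: 0.686
grasp_force: 30.0
```

```bash
python3 m.py
```

```text
21.8 [ 0.6213 -0.2597  0.1466] F [ 1.03  0.5  -3.81] M [-0.016  0.034 -0.037] Q [ 1.100e-01 -5.170e+01 -1.744e+01 -7.000e-02  3.000e-02 -0.000e+00] 0.686 30.009556076838635
```

Emit:
step_arm(targets=[[-1,0,0,0,0],[-1,0,0,0,0],[-1,0,0,0,0]])

```text
time_s: 22.1
position: [0.6223, -0.2602, 0.1477]
tcp_rot: [[-1.0, -0.023, -0.0], [-0.023, 1.0, 0.0], [0.0, 0.0, -1.0]]
force: [-0.1, -0.6, -3.7]
opening: 0.691
grasp_force: 30.0
```

```bash
python3 m.py
```

```text
22.1 [ 0.6223 -0.2602  0.1477] F [-0.08 -0.65 -3.66] M [ 0.054 -0.016 -0.053] Q [-1.000e-02 -5.178e+01 -1.731e+01 -7.000e-02  4.000e-02 -0.000e+00] 0.691 30.009743146947585
```

Emit:
step_arm(targets=[[-1,-0.2,0,0,0],[-1,-0.24,0,0,0],[-1,-0.24,0,0,0],[-1,-0.24,0,0,0],[-1,-0.24,0,0,0]])

```text
time_s: 22.6
position: [0.5643, -0.2609, 0.1482]
tcp_rot: [[-1.0, -0.024, 0.003], [-0.024, 1.0, -0.002], [-0.003, -0.002, -1.0]]
force: [0.2, 0.4, -2.9]
opening: 0.688
grasp_force: 30.0
```

```bash
python3 m.py
```

```text
22.6 [ 0.5643 -0.2609  0.1482] F [ 0.25  0.35 -2.86] M [ 0.026  0.06  -0.011] Q [-1.200e-01 -4.770e+01 -1.567e+01 -4.000e-02  3.000e-02  0.000e+00] 0.688 30.012148739187978
```

Emit:
step_arm(targets=[[-1,0,0,0,0],[-1,0,0,0,0],[-1,0,0,0,0]])

```text
time_s: 22.9
position: [0.563, -0.26, 0.1474]
tcp_rot: [[-1.0, -0.024, 0.0], [-0.024, 1.0, -0.0], [-0.0, -0.0, -1.0]]
force: [-0.1, 0.4, -4.1]
opening: 0.688
grasp_force: 30.0
```

```bash
python3 m.py
```

```text
22.9 [ 0.563  -0.26    0.1474] F [-0.06  0.42 -4.07] M [ 0.054  0.024 -0.027] Q [-1.000e-02 -4.765e+01 -1.599e+01 -4.000e-02 -1.000e-02  0.000e+00] 0.688 30.0122254571761
```

No tin stands out from the settled reading, so I'll read the moment row by row during the shake.

Emit:
step_arm(targets=[[-1,0.2,0,0,0]])

```text
time_s: 23.0
position: [0.6039, -0.257, 0.1448]
tcp_rot: [[-1.0, -0.021, -0.016], [-0.021, 1.0, 0.008], [0.016, 0.008, -1.0]]
force: [0.1, -1.2, -4.7]
opening: 0.686
grasp_force: 30.0
```

```bash
python3 m.py
```

```text
23.0 [ 0.6039 -0.257   0.1448] F [ 0.14 -1.23 -4.73] M [-0.051 -0.017 -0.008] Q [ -0.8  -57.32 -14.48  -0.12  -0.41  -0.42] 0.686 30.00746863806853
```

Emit:
step_arm(targets=[[-1,0.04,0,0,0]])

```text
time_s: 23.1
position: [0.6271, -0.2605, 0.1478]
tcp_rot: [[-1.0, -0.025, 0.006], [-0.025, 1.0, -0.002], [-0.006, -0.002, -1.0]]
force: [0.2, -0.1, -3.7]
opening: 0.685
grasp_force: 30.0
```

```bash
python3 m.py
```

```text
23.1 [ 0.6271 -0.2605  0.1478] F [ 0.19 -0.15 -3.69] M [-0.031 -0.03   0.066] Q [ 3.300e-01 -5.010e+01 -1.521e+01  7.000e-02  2.900e-01  5.000e-02] 0.685 30.009503284818493
```

Emit:
step_arm(targets=[[-1,0,0,0,0]])

```text
time_s: 23.2
position: [0.625, -0.2602, 0.1476]
tcp_rot: [[-1.0, -0.025, 0.003], [-0.025, 1.0, -0.001], [-0.002, -0.001, -1.0]]
force: [-0.6, 0.8, -3.3]
opening: 0.686
grasp_force: 30.0
```

```bash
python3 m.py
```

```text
23.2 [ 0.625  -0.2602  0.1476] F [-0.57  0.77 -3.34] M [ 0.045  0.035 -0.026] Q [ 4.300e-01 -5.146e+01 -1.789e+01  2.000e-02 -6.000e-02  3.000e-02] 0.686 30.00934032315854
```

Emit:
step_arm(targets=[[-1,0,0,0,0]])

```text
time_s: 23.3
position: [0.622, -0.2597, 0.1471]
tcp_rot: [[-1.0, -0.024, -0.002], [-0.024, 1.0, 0.001], [0.002, 0.001, -1.0]]
force: [-0.3, 0.4, -4.0]
opening: 0.685
grasp_force: 30.0
```

```bash
python3 m.py
```

```text
23.3 [ 0.622  -0.2597  0.1471] F [-0.34  0.35 -3.99] M [ 0.052  0.001 -0.   ] Q [ 2.700e-01 -5.191e+01 -1.798e+01 -3.000e-02 -6.000e-02 -0.000e+00] 0.685 30.009177853062283
```

Emit:
step_arm(targets=[[-1,-0.2,0,0,0]])

```text
time_s: 23.4
position: [0.5774, -0.2617, 0.1479]
tcp_rot: [[-1.0, -0.026, 0.008], [-0.026, 1.0, -0.005], [-0.008, -0.005, -1.0]]
force: [-0.1, -1.2, -3.6]
opening: 0.687
grasp_force: 30.0
```

```bash
python3 m.py
```

```text
23.4 [ 0.5774 -0.2617  0.1479] F [-0.09 -1.21 -3.59] M [-0.089  0.091  0.003] Q [  5.96 -44.41 -17.85   0.47   0.63   0.41] 0.687 30.01308214094024
```

Emit:
step_arm(targets=[[-1,-0.04,0,0,0]])

```text
time_s: 23.5
position: [0.5548, -0.2572, 0.1458]
tcp_rot: [[-1.0, -0.023, -0.012], [-0.023, 1.0, 0.006], [0.011, 0.007, -1.0]]
force: [0.0, 0.9, -4.4]
opening: 0.686
grasp_force: 30.0
```

```bash
python3 m.py
```

```text
23.5 [ 0.5548 -0.2572  0.1458] F [ 0.02  0.91 -4.37] M [0.071 0.128 0.054] Q [-3.100e-01 -4.878e+01 -1.778e+01 -1.800e-01 -3.200e-01 -4.000e-02] 0.686 30.01239679113496
```

Emit:
step_arm(targets=[[-1,0,0,0,0]])

```text
time_s: 23.6
position: [0.5589, -0.2593, 0.1472]
tcp_rot: [[-1.0, -0.022, -0.004], [-0.022, 1.0, 0.003], [0.004, 0.003, -1.0]]
force: [0.0, -0.3, -3.2]
opening: 0.693
grasp_force: 30.0
```

```bash
python3 m.py
```

```text
23.6 [ 0.5589 -0.2593  0.1472] F [ 0.02 -0.25 -3.19] M [ 0.022  0.078 -0.006] Q [-2.400e-01 -4.753e+01 -1.492e+01 -1.100e-01  1.500e-01 -4.000e-02] 0.693 30.01158556784503
```

Emit:
step_arm(targets=[[-1,0,0,0,0]])

```text
time_s: 23.7
position: [0.5628, -0.2607, 0.1482]
tcp_rot: [[-1.0, -0.023, 0.001], [-0.023, 1.0, -0.001], [-0.001, -0.001, -1.0]]
force: [-0.5, -0.8, -3.8]
opening: 0.684
grasp_force: 30.0
```

```bash
python3 m.py; python3 m.py
```

```text
23.7 [ 0.5628 -0.2607  0.1482] F [-0.52 -0.79 -3.77] M [ 0.003 -0.009  0.021] Q [ -0.13 -47.39 -15.02  -0.06   0.13  -0.  ] 0.684 30.01093317725463
23.7 [ 0.5628 -0.2607  0.1482] F [-0.52 -0.79 -3.77] M [ 0.003 -0.009  0.021] Q [ -0.13 -47.39 -15.02  -0.06   0.13  -0.  ] 0.684 30.01093317725463
```

Emit:
step_arm(targets=[[-1,0.16,0,0,0],[-1,0.24,0,0,0],[-1,0.08,0,0,0],[-1,0,0,0,0],[-1,0.16,0,0,0],[-1,0.24,0,0,0]])

```text
time_s: 24.3
position: [0.6244, -0.2601, 0.1475]
tcp_rot: [[-1.0, -0.023, 0.002], [-0.023, 1.0, -0.0], [-0.002, -0.0, -1.0]]
force: [1.3, -0.9, -2.6]
opening: 0.687
grasp_force: 30.0
```

```bash
python3 m.py
```

```text
24.3 [ 0.6244 -0.2601  0.1475] F [ 1.31 -0.88 -2.62] M [-0.026 -0.101 -0.034] Q [ 2.000e-02 -5.096e+01 -1.367e+01  4.000e-02  3.600e-01 -5.000e-02] 0.687 30.008248647500295
```

Emit:
step_arm(targets=[[-1,0,0,0,0],[-1,0,0,0,0]])

```text
time_s: 24.5
position: [0.6236, -0.2601, 0.1476]
tcp_rot: [[-1.0, -0.025, 0.001], [-0.025, 1.0, -0.001], [-0.001, -0.001, -1.0]]
force: [0.5, -0.8, -4.2]
opening: 0.686
grasp_force: 30.0
```

```bash
python3 m.py
```

```text
24.5 [ 0.6236 -0.2601  0.1476] F [ 0.47 -0.75 -4.25] M [0.042 0.073 0.028] Q [ 2.500e-01 -5.199e+01 -1.798e+01 -2.000e-02 -7.000e-02  0.000e+00] 0.686 30.009529981180094
```

Emit:
step_arm(targets=[[-1,-0.2,0,0,0],[-1,-0.4,0,0,0],[-1,-0.2,0,0,0],[-1,0,0,0,0]])

```text
time_s: 24.9
position: [0.6107, -0.2546, 0.142]
tcp_rot: [[-1.0, -0.02, -0.02], [-0.02, 1.0, 0.012], [0.02, 0.013, -1.0]]
force: [3.1, -2.7, -2.2]
opening: 0.687
grasp_force: 30.0
```

```bash
python3 m.py
```

```text
24.9 [ 0.6107 -0.2546  0.142 ] F [ 3.15 -2.66 -2.24] M [-0.219 -0.325  0.04 ] Q [  1.47 -52.28  -5.42   0.14   1.44  -0.24] 0.687 29.999558435447398
```

Emit:
step_arm(targets=[[-1,-0.2,0,0,0]])

```text
time_s: 25.0
position: [0.5941, -0.2701, 0.1496]
tcp_rot: [[-0.999, -0.027, 0.032], [-0.028, 0.999, -0.019], [-0.032, -0.019, -0.999]]
force: [-0.3, -3.9, -1.2]
opening: 0.685
grasp_force: 30.0
```

```bash
python3 m.py
```

```text
25.0 [ 0.5941 -0.2701  0.1496] F [-0.27 -3.89 -1.25] M [-0.906 -0.298 -0.025] Q [  9.61 -36.97 -12.83   0.9    1.92   0.57] 0.685 30.015756198117742
```

Emit:
step_arm(targets=[[-1,-0.2,0,0,0]])

```text
time_s: 25.1
position: [0.5262, -0.2625, 0.1471]
tcp_rot: [[-1.0, -0.027, 0.004], [-0.027, 1.0, -0.004], [-0.004, -0.004, -1.0]]
force: [0.8, 0.9, -2.6]
opening: 0.691
grasp_force: 30.0
```

```bash
python3 m.py
```

```text
25.1 [ 0.5262 -0.2625  0.1471] F [ 0.8   0.86 -2.63] M [ 0.156 -0.122  0.112] Q [  4.4  -43.69 -19.73  -0.45   0.95   0.31] 0.691 30.012758074844896
```

Emit:
step_arm(targets=[[-1,0.2,0,0,0]])

```text
time_s: 25.2
position: [0.5297, -0.2367, 0.1315]
tcp_rot: [[-0.997, -0.017, -0.072], [-0.02, 0.999, 0.046], [0.071, 0.047, -0.996]]
force: [-14.9, 8.8, -12.9]
opening: 0.684
grasp_force: 30.0
```

```bash
python3 m.py
```

```text
25.2 [ 0.5297 -0.2367  0.1315] F [-14.88   8.8  -12.93] M [ 0.586  0.997 -0.049] Q [ -9.29 -65.68 -51.8   -0.68  -5.67  -0.61] 0.684 30.004330245719757
```

Emit:
step_arm(targets=[[-1,0.2,0,0,0]])

```text
time_s: 25.3
position: [0.6098, -0.2539, 0.1409]
tcp_rot: [[-1.0, -0.02, -0.023], [-0.02, 1.0, 0.014], [0.022, 0.014, -1.0]]
force: [3.7, -4.5, -2.2]
opening: 0.681
grasp_force: 30.0
```

```bash
python3 m.py
```

```text
25.3 [ 0.6098 -0.2539  0.1409] F [ 3.72 -4.47 -2.2 ] M [-0.262 -0.311 -0.019] Q [  1.53 -52.15  -5.24   0.15   1.49  -0.24] 0.681 30.002602782624308
```

Emit:
step_arm(targets=[[-1,0,0,0,0]])

```text
time_s: 25.4
position: [0.6281, -0.2613, 0.148]
tcp_rot: [[-1.0, -0.025, 0.009], [-0.025, 1.0, -0.004], [-0.009, -0.004, -1.0]]
force: [0.7, -0.8, -3.2]
opening: 0.685
grasp_force: 30.0
```

```bash
python3 m.py
```

```text
25.4 [ 0.6281 -0.2613  0.148 ] F [ 0.73 -0.8  -3.2 ] M [ 0.016 -0.031 -0.003] Q [  1.67 -47.28 -14.37   0.23   0.48   0.15] 0.685 30.005010482127545
```

Emit:
step_arm(targets=[[-1,0,0,0,0]])

```text
time_s: 25.5
position: [0.6237, -0.2604, 0.1478]
tcp_rot: [[-1.0, -0.025, 0.001], [-0.025, 1.0, -0.001], [-0.001, -0.001, -1.0]]
force: [-0.3, 0.7, -4.8]
opening: 0.687
grasp_force: 30.0
```

```bash
python3 m.py
```

```text
25.5 [ 0.6237 -0.2604  0.1478] F [-0.27  0.68 -4.76] M [ 0.065  0.023 -0.02 ] Q [ 2.900e-01 -5.167e+01 -1.804e+01 -4.000e-02 -1.400e-01  0.000e+00] 0.687 30.005787316913484
```

Emit:
step_arm(targets=[[-1,0,0,0,0],[-1,0,0,0,0],[-1,0,0,0,0],[-1,0,0,0,0]])

```text
time_s: 25.9
position: [0.6221, -0.2602, 0.1477]
tcp_rot: [[-1.0, -0.023, -0.0], [-0.023, 1.0, 0.0], [0.0, 0.0, -1.0]]
force: [-0.4, 0.8, -3.2]
opening: 0.688
grasp_force: 30.0
```

```bash
python3 m.py
```

```text
25.9 [ 0.6221 -0.2602  0.1477] F [-0.37  0.78 -3.21] M [0.053 0.087 0.033] Q [ 0.000e+00 -5.189e+01 -1.738e+01 -3.000e-02 -1.000e-02 -0.000e+00] 0.688 30.008150124340318
```

Emit:
step_arm(targets=[[-1,-0.2,0,0,0],[-1,-0.4,0,0,0],[-1,-0.4,0,0,0],[-1,-0.4,0,0,0],[-1,-0.4,0,0,0],[-1,-0.4,0,0,0]])

```text
time_s: 26.5
position: [0.5246, -0.2611, 0.1482]
tcp_rot: [[-1.0, -0.024, 0.003], [-0.024, 1.0, -0.002], [-0.003, -0.002, -1.0]]
force: [-0.4, 0.9, -4.1]
opening: 0.685
grasp_force: 30.0
```

```bash
python3 m.py
```

```text
26.5 [ 0.5246 -0.2611  0.1482] F [-0.42  0.93 -4.05] M [0.004 0.037 0.014] Q [ -0.12 -44.87 -14.75  -0.08   0.06   0.  ] 0.685 30.003117154701613
```

Emit:
step_arm(targets=[[-1,0,0,0,0]])

```text
time_s: 26.6
position: [0.5241, -0.2606, 0.1478]
tcp_rot: [[-1.0, -0.024, 0.002], [-0.024, 1.0, -0.001], [-0.002, -0.001, -1.0]]
force: [-0.9, -0.8, -4.7]
opening: 0.689
grasp_force: 30.0
```

```bash
python3 m.py
```

```text
26.6 [ 0.5241 -0.2606  0.1478] F [-0.86 -0.78 -4.7 ] M [ 0.011 -0.08  -0.005] Q [-7.000e-02 -4.488e+01 -1.496e+01 -8.000e-02  4.000e-02  0.000e+00] 0.689 30.003199637430953
```

Emit:
step_arm(targets=[[-1,0.2,0,0,0],[-1,0.4,0,0,0],[-1,0.4,0,0,0],[-1,0.4,0,0,0],[-1,0.4,0,0,0],[-1,0.4,0,0,0]])

```text
time_s: 27.2
position: [0.6213, -0.2598, 0.1472]
tcp_rot: [[-1.0, -0.023, -0.002], [-0.023, 1.0, 0.001], [0.002, 0.001, -1.0]]
force: [-0.6, -0.5, -3.0]
opening: 0.681
grasp_force: 30.0
```

```bash
python3 m.py
```

```text
27.2 [ 0.6213 -0.2598  0.1472] F [-0.56 -0.45 -3.  ] M [0.051 0.154 0.05 ] Q [ 2.500e-01 -5.167e+01 -1.754e+01  1.000e-02 -7.000e-02 -0.000e+00] 0.681 30.006971679395065
```

Emit:
step_arm(targets=[[-1,0,0,0,0]])

```text
time_s: 27.3
position: [0.6215, -0.2601, 0.1475]
tcp_rot: [[-1.0, -0.023, -0.001], [-0.023, 1.0, 0.001], [0.001, 0.001, -1.0]]
force: [-0.9, -0.2, -3.9]
opening: 0.686
grasp_force: 30.0
```

```bash
python3 m.py
```

```text
27.3 [ 0.6215 -0.2601  0.1475] F [-0.95 -0.2  -3.91] M [ 0.016  0.057 -0.009] Q [ 1.400e-01 -5.175e+01 -1.741e+01 -1.000e-02 -4.000e-02 -0.000e+00] 0.686 30.006975199794397
```

Emit:
step_arm(targets=[[-1,0,0,0,0],[-1,0,0,0,0],[-1,0,0,0,0],[-1,0,0,0,0]])

```text
time_s: 27.7
position: [0.6225, -0.2602, 0.1476]
tcp_rot: [[-1.0, -0.024, 0.0], [-0.024, 1.0, -0.0], [-0.0, -0.0, -1.0]]
force: [0.5, 0.5, -3.9]
opening: 0.687
grasp_force: 30.0
```

```bash
python3 m.py
```

```text
27.7 [ 0.6225 -0.2602  0.1476] F [ 0.51  0.51 -3.93] M [0.077 0.076 0.045] Q [-3.000e-02 -5.198e+01 -1.743e+01 -2.000e-02 -4.000e-02 -0.000e+00] 0.687 30.006895528931636
```

Emit:
step_arm(targets=[[-1,0,0,0,0],[-1,0,0,0,0]])

```text
time_s: 27.9
position: [0.6226, -0.2601, 0.1475]
tcp_rot: [[-1.0, -0.024, -0.0], [-0.024, 1.0, 0.0], [0.0, 0.0, -1.0]]
force: [0.2, 0.1, -3.5]
opening: 0.688
grasp_force: 30.0
```

```bash
python3 m.py
```

```text
27.9 [ 0.6226 -0.2601  0.1475] F [ 0.22  0.1  -3.45] M [ 0.007  0.099 -0.018] Q [-2.000e-02 -5.198e+01 -1.744e+01 -2.000e-02 -4.000e-02  0.000e+00] 0.688 30.007065946992952
```

Emit:
step_arm(targets=[[-1,-0.2,0,0,0],[-1,-0.4,0,0,0],[-1,-0.4,0,0,0],[-1,-0.4,0,0,0],[-1,-0.4,0,0,0],[-1,-0.4,0,0,0],[-1,-0.4,0,0,0],[-1,-0.4,0,0,0],[-1,-0.4,0,0,0],[-1,-0.4,0,0,0]])

```text
time_s: 28.9
position: [0.5228, -0.26, 0.1475]
tcp_rot: [[-1.0, -0.024, -0.0], [-0.024, 1.0, 0.0], [0.0, 0.0, -1.0]]
force: [0.8, -0.4, -4.8]
opening: 0.685
grasp_force: 30.0
```

```bash
python3 m.py
```

```text
28.9 [ 0.5228 -0.26    0.1475] F [ 0.83 -0.42 -4.8 ] M [ 0.013 -0.01  -0.01 ] Q [ 2.000e-02 -4.468e+01 -1.491e+01 -8.000e-02  6.000e-02  0.000e+00] 0.685 30.003448197530815
```

Emit:
step_arm(targets=[[-1,0,0,0,0],[-1,0,0,0,0]])

```text
time_s: 29.1
position: [0.5226, -0.2601, 0.1475]
tcp_rot: [[-1.0, -0.024, 0.0], [-0.024, 1.0, 0.0], [-0.0, 0.0, -1.0]]
force: [-0.3, 0.5, -3.6]
opening: 0.684
grasp_force: 30.0
```

```bash
python3 m.py
```

```text
29.1 [ 0.5226 -0.2601  0.1475] F [-0.32  0.47 -3.58] M [ 0.028 -0.038  0.025] Q [ 2.000e-02 -4.466e+01 -1.488e+01 -9.000e-02  6.000e-02  0.000e+00] 0.684 30.003347251040395
```

Emit:
step_arm(targets=[[-1,0,0,0,0],[-1,0,0,0,0]])

```text
time_s: 29.3
position: [0.5226, -0.2601, 0.1476]
tcp_rot: [[-1.0, -0.024, 0.0], [-0.024, 1.0, -0.0], [-0.0, -0.0, -1.0]]
force: [-0.1, -0.0, -4.2]
opening: 0.688
grasp_force: 30.0
```

```bash
python3 m.py
```

```text
29.3 [ 0.5226 -0.2601  0.1476] F [-0.15 -0.04 -4.22] M [-0.029 -0.004  0.027] Q [ 1.000e-02 -4.467e+01 -1.487e+01 -9.000e-02  6.000e-02  0.000e+00] 0.688 30.00348366345861
```

Emit:
step_arm(targets=[[-1,0.004,0,0,0],[-1,0.012,0,0,0],[-1,0.024,0,0,0],[-1,0.04,0,0,0],[-1,0.06,0,0,0],[-1,0.085,0,0,0],[-1,0.115,0,0,0],[-1,0.145,0,0,0],[-1,0.18,0,0,0],[-1,0.215,0,0,0],[-1,0.25,0,0,0],[-1,0.285,0,0,0],[-1,0.315,0,0,0],[-1,0.34,0,0,0],[-1,0.36,0,0,0],[-1,0.376,0,0,0],[-1,0.388,0,0,0],[-1,0.396,0,0,0],[-1,0.4,0,0,0],[-1,0.4,0,0,0]])

```text
time_s: 31.3
position: [0.6226, -0.2601, 0.1475]
tcp_rot: [[-1.0, -0.024, -0.0], [-0.024, 1.0, 0.0], [0.0, 0.0, -1.0]]
force: [-0.1, 0.2, -4.2]
opening: 0.69
grasp_force: 30.0
```

```bash
python3 m.py
```

```text
31.3 [ 0.6226 -0.2601  0.1475] F [-0.14  0.18 -4.17] M [ 0.038 -0.049 -0.024] Q [ 5.000e-02 -5.180e+01 -1.739e+01 -7.000e-02  5.000e-02  0.000e+00] 0.69 30.00387183681596
```

Emit:
step_arm(targets=[[-1,0,0,0,0],[-1,0,0,0,0],[-1,0,0,0,0]])

```text
time_s: 31.6
position: [0.6225, -0.2601, 0.1476]
tcp_rot: [[-1.0, -0.024, -0.0], [-0.024, 1.0, 0.0], [0.0, 0.0, -1.0]]
force: [0.3, -0.8, -4.9]
opening: 0.687
grasp_force: 30.0
```

```bash
python3 m.py
```

```text
31.6 [ 0.6225 -0.2601  0.1476] F [ 0.28 -0.81 -4.88] M [ 0.013 -0.035  0.005] Q [ 0.000e+00 -5.185e+01 -1.734e+01 -8.000e-02  5.000e-02  0.000e+00] 0.687 30.003934525157092
```

Emit:
step_arm(targets=[[-1,-0.2,0,0,0],[-1,-0.4,0,0,0],[-1,-0.2,0,0,0],[-1,0,0,0,0],[-1,0,0,0,0],[-1,0,0,0,0],[-1,0,0,0,0],[-1,0,0,0,0],[-1,0,0,0,0],[-1,0,0,0,0]])

```text
time_s: 32.6
position: [0.6222, -0.2602, 0.1477]
tcp_rot: [[-1.0, -0.023, -0.0], [-0.023, 1.0, 0.0], [0.0, 0.0, -1.0]]
force: [-0.8, 0.1, -2.9]
opening: 0.687
grasp_force: 30.0
```

```bash
python3 m.py
```

```text
32.6 [ 0.6222 -0.2602  0.1477] F [-0.8   0.07 -2.89] M [0.097 0.099 0.05 ] Q [ 1.000e-02 -5.188e+01 -1.738e+01 -3.000e-02 -1.000e-02 -0.000e+00] 0.687 29.99897344998317
```

Emit:
step_arm(targets=[[-1,0,0,0,0],[-1,0,0,0,0]])

```text
time_s: 32.8
position: [0.6225, -0.2601, 0.1476]
tcp_rot: [[-1.0, -0.024, -0.0], [-0.024, 1.0, -0.0], [0.0, -0.0, -1.0]]
force: [0.5, 0.2, -3.4]
opening: 0.684
grasp_force: 30.0
```

```bash
python3 m.py
```

```text
32.8 [ 0.6225 -0.2601  0.1476] F [ 0.47  0.24 -3.35] M [-0.01   0.056 -0.008] Q [-1.000e-02 -5.195e+01 -1.741e+01 -2.000e-02 -4.000e-02 -0.000e+00] 0.684 29.99903546384303
```

The same pose now reads differently depending on shake history (wrist moment about −0.04 vs +0.08, joint 5 torque 0.05 vs −0.04). So the right tin holds the ball. I'll carry it over the jig smoothly.

Emit:
step_arm(targets=[[-1,0,0,0.1,0],[-1,0,0,0.2,0],[-1,0,0,0.272,0],[-1,-0.012,0.05,0.272,0],[-1,-0.012,0.15,0.272,0],[-1,-0.012,0.28,0.272,0],[-1,-0.012,0.42,0.272,0],[-1,-0.012,0.56,0.272,0],[-1,-0.012,0.7,0.272,0],[-1,-0.012,0.85,0.272,0],[-1,-0.012,1,0.272,0]])

```text
time_s: 33.9
position: [0.6179, -0.0076, 0.2141]
tcp_rot: [[-1.0, -0.024, -0.003], [-0.024, 1.0, 0.001], [0.003, 0.001, -1.0]]
force: [0.7, -0.3, -4.8]
opening: 0.689
grasp_force: 30.0
```

Emit:
step_arm(targets=[[-1,0,0.14,0,0],[-1,0,0.28,0,0],[-1,0,0.42,0,0],[-1,0,0.56,0,0],[-1,0,0.7,0,0],[-1,0,0.85,0,0],[-1,0,1,0,0]])

```text
time_s: 34.6
position: [0.6176, 0.2418, 0.214]
tcp_rot: [[-1.0, -0.024, -0.003], [-0.024, 1.0, -0.0], [0.003, -0.0, -1.0]]
force: [1.6, -0.3, -3.6]
opening: 0.685
grasp_force: 30.0
```

Emit:
step_arm(targets=[[-1,0,0.06,0,0],[-1,0,0.1,0,0],[-1,0,0.13,0,0],[-1,0,0.146,0,0],[-1,0,0.146,0,0],[-1,0,0.146,0,0],[-1,0,0.146,0,0],[-1,0,0.146,0,0],[-1,0,0.146,0,0],[-1,0,0.146,0,0],[-1,0,0.146,0,0],[-1,0,0.146,0,0]])

```text
time_s: 35.8
position: [0.6196, 0.2765, 0.2155]
tcp_rot: [[-1.0, -0.024, -0.0], [-0.024, 1.0, -0.0], [0.0, -0.0, -1.0]]
force: [-0.4, 0.0, -3.7]
opening: 0.69
grasp_force: 30.0
```

```bash
python3 m.py; python3 - <<'E'
from rig import *
from h import *
for n in ("scene","side"):
    c=capture(n);cv2.imwrite(f"pics/f_{n}.png",c["color"][:,:,::-1])
    if n=="scene":
        rects(c,(c["color"].min(2)>205),.058,60,(70,170,260,270))
E
```

```text
35.8 [0.6196 0.2765 0.2155] F [-0.42  0.04 -3.69] M [-0.001  0.11  -0.025] Q [-4.000e-02 -5.108e+01 -1.957e+01 -3.000e-02 -1.000e-02 -0.000e+00] 0.69 29.998996725480538
[167. 212.] ctr 0.5471 -0.1601 size [0.0595 0.03  ] ang 1.3
[232. 210.] ctr 0.5453 -0.0505 size [0.0582 0.0296] ang 0.6
```

View pics/f_scene.png

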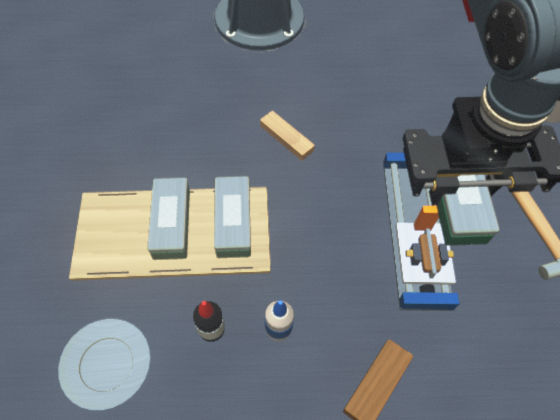

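View pics/f_side.png

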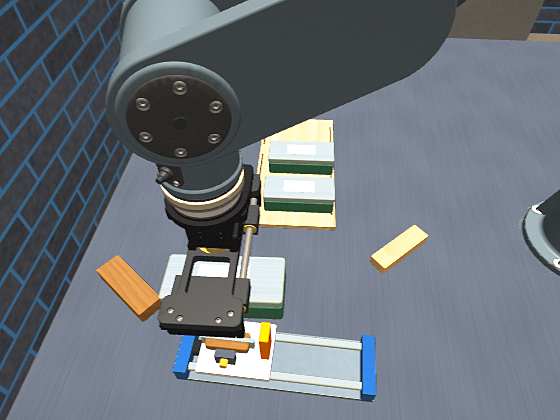

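The scene view shows the two quiet tins flat on the board at (167,215) and (232,215), the jig at the stop (428,255), and the held tin level at (468,210). The bystanders are unmoved in both views.

```bash
python3 -c "
from rig import *
print(hand_in())"
```

```text
the job is handed in; nothing more can be done
None
```

I pushed the jig home against the stop, set the quiet left and middle tins back flat on the board, and handed in at about 36 s with the rattling right tin held level and still over the jig, underside about 20 cm up; left and middle were shaken less hard than the right one, whose wrist-moment shift of about 0.1 N m identified it, and the verdict is not shown.

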